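Set the framing blade in the stage spotlight's gate

TASK

First swing the stiff work lamp aside, to either side, until its head is well clear of the spotlight's gate slot (more than 15 cm away; it stays where you leave it). Then take the framing blade out of its rack by the red handle and slide it straight down, upright and centred, between the two gate plates only until they drag on it snugly, about 5 N of drag, without ever ramming it in beyond that. Finish still gripping the blade, motionless at that depth, for the lock to be tightened, and leave the phone, the tape roll and the blue tray alone.

Things in the scene. Friction and masses are not known exactly. Their poses are not given: they have to be found in the camera images.
- spot: compact black profile spotlight, fixed on the bench, 360 mm long along its y (finned housing at -y, lens tube at +y), 160 wide, 162 high; origin on the bench under its gate. In the gate, below the slot, two 84 mm wide plates stand in an open well 99 (x) by 80 mm (y): brass at +y, sprung aluminium leaf at -y; the pair floats sideways a few mm to follow the blade
- slot (a point): middle of the gate slot's mouth, 150 mm above the bench; z up, x along the slot, y across it (plate to plate). The plates' flared lips, 26 mm apart, lead to a 6 mm gap that narrows downward to under 1 mm. The plates' height varies: lips 12 mm below to 4 mm above this point, first touch with the blade's lower edge 23 to 39 mm below it. Feel for it
- gate_leaf (a joint): how far the sprung leaf is pushed away from the brass plate, m: 0 at rest, 0.13 mm more for each mm that the blade goes beyond the first touch. Snug is 0.0008 to 0.0028 (6 to 21 mm beyond the first touch); above 0.00305 it is rammed. While the blade moves down, the drag grows by roughly 0.45 N per mm beyond the first touch (5 N at about 11 mm); once it stops, the felt drag may fall by up to 2 N
- blade: framing blade: flat steel blade 70 mm (x) by 4 mm (y), 100 mm tall, with a red upright handle on top, 34 (x) by 14 (y) mm, from 95 to 140 mm above the origin. Origin in the middle of the blade's lower edge, z up. 0.13 to 0.24 kg. It stands 50 mm deep in the rack, with its lower edge 12 mm above the bench; either face may go to either plate
- rack: wooden blade rack, 110 (x) by 70 (y) by 62 mm high, fixed, with one slot along x in which the blade stands; origin at the middle of its underside. It may stand left or right of the spotlight, with the blue tray in the other place
- lamp_boom (a joint): swing of the work lamp's boom about its upright, rad: at 0 the head hangs over the slot, positive is anticlockwise from above; -1.4 to 1.4. Stiff (about 0.3 N m) and stays where it is left
- lamp_pivot (a point): on the lamp's upright axis, 225 mm above the bench, beyond the spotlight; the boom turns about the vertical here. The upright is 18 mm thick on a 110 mm wide base
- lamp_knob (a point): top centre of the black upright knob on the yellow lamp head, 289 mm above the bench, 200 mm from the pivot. The knob is 18 mm in diameter and 48 mm tall above the head, which is 68 mm wide and hangs to 203 mm above the bench; the flat boom is below the knob's foot
- phone: black phone 150 (x) by 72 (y) by 9 mm, lying on the bench; origin under its centre
- tape: black tape roll, 100 mm wide, 48 mm high; origin under its centre
- tray: blue open tray of connectors, 110 (x) by 80 (y) by 35 mm high; origin under its centre
Mind the look-alikes: they are no part of the job. Leave any purple look-alike of the blade alone.

How it is judged:
By the outcome, as a careful person would: the job done as asked, in the order asked, and still so for the second after the job is handed in, while the arm keeps its last pose, push and grip.
It also fails if it takes over 64 s, if anything falls off the work surface, if the arm or the gripper's body presses on something with over 40 N, if the wrist force passes 120 N, or if a joint passes its speed limit or range.

ROBOT

A 6-joint arm with a two-finger parallel gripper is mounted at the origin on the work surface. World frame = base frame: x ahead of the robot, y to its left, z up, the work surface at z = 0. Lengths are in m, angles in rad, forces in N, time in s.
With the tool pointing down it reaches from about 0.325 to 1 m from the base axis. Payload 5.1 kg.
Tool frame: the origin (TCP) lies between the finger pads; the fingertips stand 19 mm ahead of it and the grasp point (between the pads) is the TCP; z points along the fingers, y is the line along which they close (so a half turn about z gives the same grasp; the last joint's range is limited). The gripper opens to 85 mm and grips with 20 to 120 N. Pads are 22 mm wide; open, the fingers measure 114 mm over their backs; the gripper's body (76 mm by 85 mm) begins 54 mm behind the grasp point. The pads swing forward as they close: fully open they stand 13 mm farther back than shut.
Start: joints at [1.137, 0.124, 1.65, -0, 1.367, -0.083], TCP at [0.223, 0.61, 0.25] pointing down, gripper open.
Joint ranges: [-2.61, 2.61], [-1.02, 2.33], [0.03, 2.71], [-1.35, 4.49], [0.32, 2.68], [-2.91, 2.91]. Speed limits (rad/s): [2.57, 2.57, 3.14, 3.14, 3.14, 3.14].

INTERFACE

Orientations are given as a unit quaternion [x, y, z, w].
In Python, from workcell import manip gives the robot as it stands.
- The arm moves only by the tool play_rows, never from a script. Its argument "motion" is a list of rows, each an object of numbers: "x", "y", "z": the shift along the tool's x, y, z in cm; "rx", "ry", "rz": the turn, a rotation vector about the tool's x, y, z in degrees. A call has 1 to 12 rows; each row shifts and turns the commanded pose from where the row before left it, along the tool's axes as they then stand; what a row does not reach is not made up. A row lasts 1/10 s, in which the tool goes at most 50 mm and 8.59 degrees, less where a joint would pass 70% of its speed; a pose out of reach is approached as far as the arm can. A call is refused whole if a number of a shift passes 5 or a number of a turn 8.59, either way. A call with a gripper value outside its range is refused whole. "gripper" is the finger opening in cm, from 0 to 8.54, set as the call begins (left out, the last holds). The fingers move at their own pace and stop on an object; "grip_force" is the grip in N (left out, the last holds). Time passes only in rows, so rows that do not move let the fingers close. It gives the time, the measured TCP pose, the force, the opening and the grip force at its end, in the units of the state.
- manip.get_obs(): the state, without advancing time (a new reading comes with each control period).
- manip.snapshot(name): name is "side" or "top" or "wrist"; returns the picture (480x640x3 uint8, blue, green, red); there is no depth.
- manip.calibration(name): a dict with "fov_y" (degrees; the focal length in pixels is half the picture's height over the tangent of half this angle, whatever the lens; pixels are square), "cx", "cy" (the principal point, pixels), "k1" (the pictures are not rectified: a ray, as slopes to the right and down, at radius r is drawn at 1 + k1 r^2 times it, then the intrinsics apply), "R" (3x3) and "t" (3): a world point X has camera coordinates R X + t. Camera axes: x right, y down, z forward; pixel columns grow to the right and rows downward; lengths in m; the calibration is good to about 2 mm. A picture is of the moment at which its call begins: read the wrist's pose just before it. calibration takes no time and is no camera call; for the wrist camera it gives the pose at the moment of the call.
- manip.sign_off(): hands the job in; it is judged then, once.
The state is a dict: "time_s": time; "joint_positions": joint angles; "joint_vel": joint speeds; "tau": joint torques, N m; "position": TCP position; "eef_rot": TCP orientation; "wrist_force": force on the tool from outside, world axes, zero at the start; "ft_torque": the same for the moment, N m; "width": finger opening in m; "finger_force": force on a finger pad.
Only numpy, scipy, OpenCV 4.12 (cv2) and the standard library are available. Lean on these libraries where they do the work, as an engineer would, in place of code of your own. Each camera call takes 0.05 s, during which the arm holds its last target. There are 200 camera calls.

## Working session

There is one attempt and no reset: what is moved stays moved. The work goes in short steps, Python scripts to look and compute and a tool call to move; the robot and the scene stay as the last step left them, time stands still between calls to the robot, and variables do not carry over. Pictures are saved under pics/ and viewed, at most 10 in all, crops included, and the job is handed in when it is done.

Besides the shell and the picture viewer there is one more tool, called after ">>>" by a JSON object that holds its "name" and its "arguments". play_rows: Moves the arm, as the interface text tells. Its arguments: {"type":"object","properties":{"motion":{"type":"array"},"gripper":{"type":"number"},"grip_force":{"type":"number"}},"required":["motion"]}

```bash
mkdir -p pics; cat > h.py <<'E'
import numpy as np, cv2
from workcell import manip
def ray(c,u,v):
    f=240/np.tan(np.radians(c["fov_y"])/2)
    d=np.array([(u-c["cx"])/f,(v-c["cy"])/f]); s=d.copy()
    for _ in range(30): s=d/(1+c["k1"]*(s@s))
    R=np.array(c["R"]);t=np.array(c["t"])
    w=R.T@np.array([s[0],s[1],1.]); return -R.T@t,w
def onz(c,u,v,z):
    o,w=ray(c,u,v); return o+w*(z-o[2])/w[2]
def proj(c,X):
    f=240/np.tan(np.radians(c["fov_y"])/2)
    p=np.array(c["R"])@np.array(X)+np.array(c["t"]); s=p[:2]/p[2]; s=s*(1+c["k1"]*(s@s))
    return s*f+[c["cx"],c["cy"]]
def tri(c1,p1,c2,p2):
    o1,w1=ray(c1,*p1);o2,w2=ray(c2,*p2);w1/=np.linalg.norm(w1);w2/=np.linalg.norm(w2)
    a=np.linalg.lstsq(np.array([w1,-w2]).T,o2-o1,rcond=None)[0]
    A=o1+a[0]*w1;B=o2+a[1]*w2; return (A+B)/2,np.linalg.norm(A-B)
E
python3 - <<'E'
from h import *
for n in ("top","side"):
    cv2.imwrite(f"pics/{n}0.png",manip.snapshot(n)); c=manip.calibration(n); print(n,c["fov_y"],c["k1"],-np.array(c["R"]).T@c["t"], np.array(c["R"])[2])
o=manip.get_obs(); print(o["time_s"],o["position"],o["eef_rot"],o["wrist_force"])
E
```

```text
top 56.09528553067976 0.03409674542631356 [ 0.51101067 -0.03999601  1.29887022] [ 0.06932501  0.01671361 -0.99745411]
side 47.21501757645224 0.008211131021839993 [ 0.1216081  -0.93410303  1.06108953] [ 0.34058547  0.66825812 -0.66138689]
0.1 [0.22318353 0.6099365  0.24915895] [ 1.74508649e-01  9.84655179e-01 -9.24298098e-04 -2.36190361e-04] [-0.90401566 -0.04219398  0.00572486]
```

View pics/top0.png

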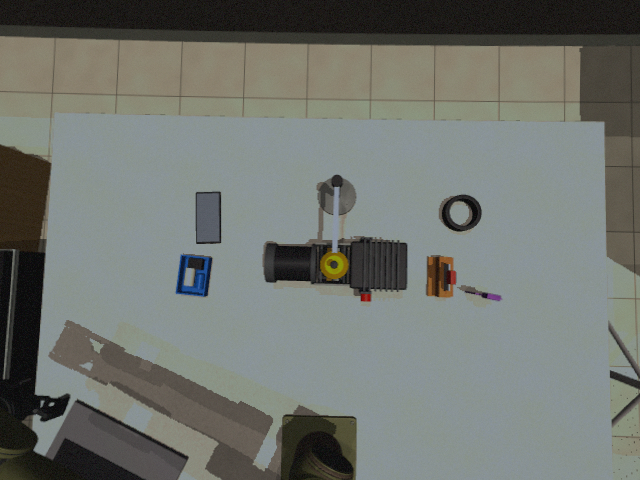

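View pics/side0.png

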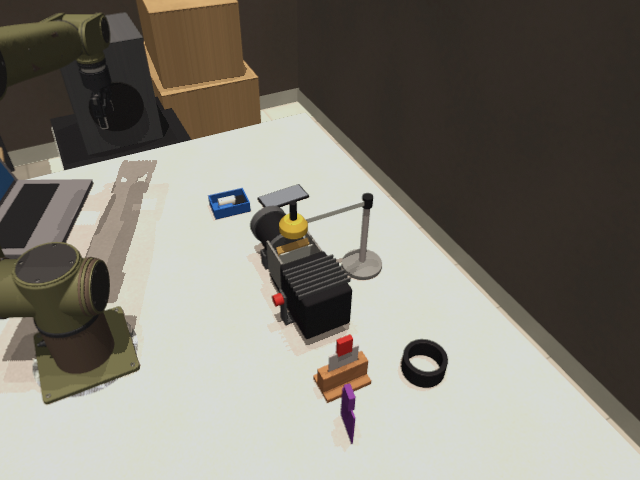

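The overhead picture shows the spotlight at (335,265) with the yellow lamp head over it and the boom going to the upright at (337,181). The rack is at (441,277) with the red handle at (452,277). The tray is at (194,275), the phone at (208,217) and the tape at (461,212). There are three blade candidates (overhead pixels): the red handle in the wooden rack (452,277), the purple piece (480,293), and the red knob on the spotlight (366,297). The red one in the rack fits the description. I'll confirm it in an enlarged crop.

```bash
python3 - <<'E'
from h import *
T=cv2.imread("pics/top0.png");S=cv2.imread("pics/side0.png")
k=dict(interpolation=cv2.INTER_CUBIC)
a=cv2.resize(T[245:305,415:515],(400,240),**k);b=cv2.resize(S[330:390,305:405],(400,240),**k)
d=cv2.resize(T[230:305,280:380],(400,300),**k);e=cv2.resize(S[190:265,250:350],(400,300),**k)
cv2.imwrite("pics/crop.png",np.vstack([np.hstack([a,b]),np.hstack([d,e])]))
ct,cs=manip.calibration("top"),manip.calibration("side")
def blobs(I,lo,hi,mn=15):
    h=cv2.cvtColor(I,cv2.COLOR_BGR2HSV); m=cv2.inRange(h,lo,hi)
    n,l,s,c=cv2.connectedComponentsWithStats(m)
    return [(s[i].tolist(),c[i].round(1).tolist()) for i in range(1,n) if s[i][4]>mn]
for nm,I in(("T",T),("S",S)):
    print(nm,"red",blobs(I,(0,190,90),(5,255,255)),"red2",blobs(I,(174,190,90),(180,255,255)))
    print(nm,"yel",blobs(I,(22,150,80),(34,255,255)))
E
```

```text
T red [([361, 294, 5, 7, 31], [362.7, 297.0]), ([367, 294, 3, 7, 21], [368.0, 297.0])] red2 []
T yel [([320, 251, 29, 28, 572], [333.7, 264.8])]
S red [([273, 293, 11, 13, 73], [278.0, 300.0]), ([337, 336, 16, 20, 235], [344.2, 345.4])] red2 []
S yel [([279, 214, 28, 20, 377], [292.7, 224.0])]
```

View pics/crop.png

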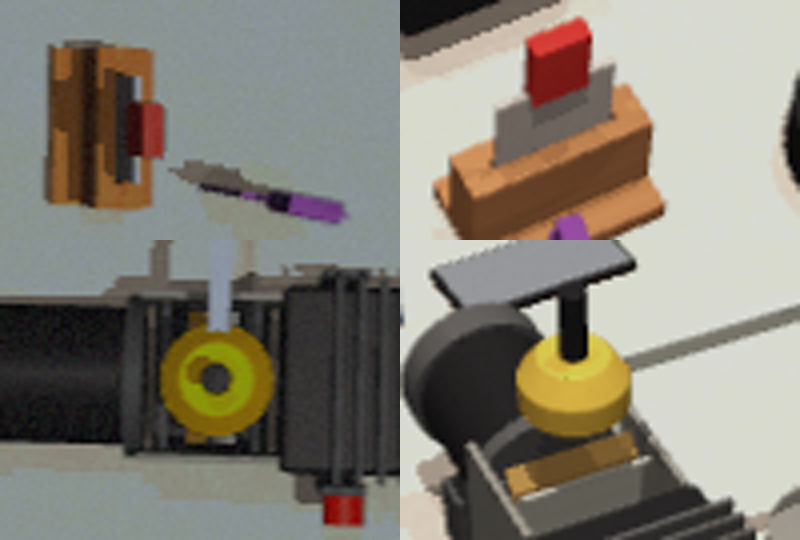

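The crop confirms it: a red handle on a grey blade standing in the wooden rack, while the purple piece lies apart. The knob's top is at about (334,265) overhead and (293,202) from the side.

```bash
python3 - <<'E'
from h import *
ct,cs=manip.calibration("top"),manip.calibration("side")
print("knob",tri(ct,(334,264.8),cs,(293,202)),onz(ct,334,264.8,.289),onz(cs,293,202,.289))
print("pivot",tri(ct,(337,181),cs,(367.5,197)),onz(ct,337,181,.24),onz(cs,367.5,197,.24))
print("handle",tri(ct,(453,277.3),cs,(344.7,338.5)))
for z in(.152,): print(onz(ct,453,277.3,z),onz(cs,344.7,338.5,z))
g=lambda u,v:(415+u/4,245+v/4)
for p in((50,45),(152,48),(152,206),(47,203)): print("rackcorner z~",onz(ct,*g(*p),.03))
s=lambda u,v:(305+(u-400)/4,330+v/4)
print("handle side top edge",onz(cs,*s(527,40),.152),onz(cs,*s(583,20),.152),onz(cs,*s(592,28),.152),onz(cs,*s(535,47),.152))
print("blade top y+/-",[onz(cs,*s(*p),.112) for p in((495,108),(614,65))])
h=cv2.cvtColor(cv2.imread("pics/top0.png"),cv2.COLOR_BGR2HSV)
m=cv2.inRange(h,(0,150,60),(6,255,255))+cv2.inRange(h,(174,150,60),(180,255,255)); m[:,:440]=0;print("redtop",cv2.boundingRect(m), np.argwhere(m)[:,::-1].mean(0))
E
```

```text
knob (array([ 0.52088971, -0.03382137,  0.28900789]), np.float64(0.0015886559947334452)) [ 0.52016246 -0.03350199  0.289     ] [ 0.52162343 -0.03412625  0.289     ]
pivot (array([ 0.72056659, -0.0360225 ,  0.23703593]), np.float64(0.001134050053283688)) [ 0.71946204 -0.03578939  0.24      ] [ 0.71898306 -0.03939103  0.24      ]
handle (array([ 0.49712021, -0.33318502,  0.15139996]), np.float64(1.977739093910034e-05))
[ 0.49711856 -0.33302732  0.152     ] [ 0.49688183 -0.3335849   0.152     ]
rackcorner z~ [ 0.55261557 -0.29318196  0.03      ]
rackcorner z~ [ 0.55219239 -0.36401543  0.03      ]
rackcorner z~ [ 0.44251584 -0.36432866  0.03      ]
rackcorner z~ [ 0.44267363 -0.29188753  0.03      ]
handle side top edge [ 0.48040126 -0.3296931   0.152     ] [ 0.51247056 -0.33125863  0.152     ] [ 0.51409845 -0.33781708  0.152     ] [ 0.48196527 -0.33541767  0.152     ]
blade top y+/- [array([ 0.46044795, -0.3343353 ,  0.112     ]), array([ 0.5297501 , -0.33803385,  0.112     ])]
redtop (450, 271, 6, 13) [452.04545455 277.07575758]
```

>>> {"name": "play_rows", "arguments": {"motion": [{"z":-3.7,"rz":-6.7},{"z":-3.7,"rz":-6.7},{"z":-3.7,"rz":-6.7},{"x":-2,"y":-4.3},{"x":-2,"y":-4.3},{"x":-2,"y":-4.3},{"x":-2,"y":-4.3},{"x":-2,"y":-4.3},{"x":-2,"y":-4.3},{"x":-2,"y":-4.3},{"x":-2,"y":-4.3},{"x":-2,"y":-4.3}], "gripper": 4, "grip_force": 30}}

```text
invalid input at $.motion[0]: expected keys x, y, z, rx, ry, rz
```

>>> {"name": "play_rows", "arguments": {"motion": [{"x":0,"y":0,"z":-3.7,"rx":0,"ry":0,"rz":-6.7},{"x":0,"y":0,"z":-3.7,"rx":0,"ry":0,"rz":-6.7},{"x":0,"y":0,"z":-3.7,"rx":0,"ry":0,"rz":-6.7},{"x":-2,"y":-4.3,"z":0,"rx":0,"ry":0,"rz":0},{"x":-2,"y":-4.3,"z":0,"rx":0,"ry":0,"rz":0},{"x":-2,"y":-4.3,"z":0,"rx":0,"ry":0,"rz":0},{"x":-2,"y":-4.3,"z":0,"rx":0,"ry":0,"rz":0},{"x":-2,"y":-4.3,"z":0,"rx":0,"ry":0,"rz":0},{"x":-2,"y":-4.3,"z":0,"rx":0,"ry":0,"rz":0},{"x":-2,"y":-4.3,"z":0,"rx":0,"ry":0,"rz":0},{"x":-2,"y":-4.3,"z":0,"rx":0,"ry":0,"rz":0},{"x":-2,"y":-4.3,"z":0,"rx":0,"ry":0,"rz":0}], "gripper": 4, "grip_force": 30}}

```text
time_s: 1.3
position: [0.4035, 0.2216, 0.3609]
eef_rot: [-0.0, 1.0, -0.0, -0.0]
wrist_force: [1.5, -0.6, -0.8]
width: 0.0397
finger_force: 0.0
```

>>> {"name": "play_rows", "arguments": {"motion": [{"x":-1.95,"y":-4.25,"z":0,"rx":0,"ry":0,"rz":0},{"x":-1.95,"y":-4.25,"z":0,"rx":0,"ry":0,"rz":0},{"x":-1.95,"y":-4.25,"z":0,"rx":0,"ry":0,"rz":0},{"x":-1.95,"y":-4.25,"z":0,"rx":0,"ry":0,"rz":0},{"x":-1.95,"y":-4.25,"z":0,"rx":0,"ry":0,"rz":0},{"x":-1.95,"y":-4.25,"z":0,"rx":0,"ry":0,"rz":0},{"x":0,"y":0,"z":0,"rx":0,"ry":0,"rz":0},{"x":0,"y":0,"z":0,"rx":0,"ry":0,"rz":0}]}}

```text
time_s: 2.1
position: [0.5203, -0.0325, 0.3604]
eef_rot: [0.001, 1.0, 0.0, -0.001]
wrist_force: [0.1, -0.3, -0.3]
width: 0.0397
finger_force: 0.0
```

```bash
python3 - <<'E'
from h import *
o=manip.get_obs(); c=manip.calibration("wrist"); cv2.imwrite("pics/w1.png",manip.snapshot("wrist")); print(o["position"],o["wrist_force"],o["time_s"]); print(proj(c,[.521,-.034,.289]))
E
```

```text
[ 0.52034464 -0.03247742  0.36042819] [ 0.05321988 -0.2858316  -0.32151847] 2.1
[314.06178203 257.80369094]
```

View pics/w1.png

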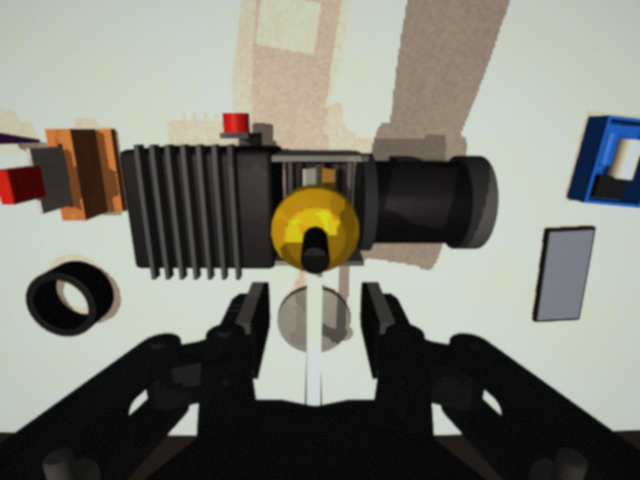

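The knob's top shows at (315,258), where it was predicted at (314,258), centred between the fingers. Next I go down over it.

>>> {"name": "play_rows", "arguments": {"motion": [{"x":0,"y":-0.15,"z":2.2,"rx":0,"ry":0,"rz":0},{"x":0,"y":0,"z":2.2,"rx":0,"ry":0,"rz":0},{"x":0,"y":0,"z":2.1,"rx":0,"ry":0,"rz":0},{"x":0,"y":0,"z":2,"rx":0,"ry":0,"rz":0},{"x":0,"y":0,"z":0,"rx":0,"ry":0,"rz":0}]}}

```text
time_s: 2.65
position: [0.5184, -0.0313, 0.2729]
eef_rot: [-0.001, 1.0, 0.001, -0.003]
wrist_force: [-0.6, 0.6, 0.1]
width: 0.0401
finger_force: 0.0
```

>>> {"name": "play_rows", "arguments": {"motion": [{"x":-0.02,"y":0.87,"z":0,"rx":0,"ry":0,"rz":2.5},{"x":-0.02,"y":0.87,"z":0,"rx":0,"ry":0,"rz":2.5},{"x":-0.02,"y":0.87,"z":0,"rx":0,"ry":0,"rz":2.5},{"x":-0.02,"y":0.87,"z":0,"rx":0,"ry":0,"rz":2.5},{"x":-0.05,"y":1.4,"z":0,"rx":0,"ry":0,"rz":4},{"x":-0.05,"y":1.4,"z":0,"rx":0,"ry":0,"rz":4},{"x":-0.05,"y":1.4,"z":0,"rx":0,"ry":0,"rz":4},{"x":-0.05,"y":1.4,"z":0,"rx":0,"ry":0,"rz":4},{"x":-0.05,"y":1.4,"z":0,"rx":0,"ry":0,"rz":4}]}}

```text
time_s: 3.55
position: [0.5475, 0.068, 0.2779]
eef_rot: [0.259, 0.966, -0.0, 0.001]
wrist_force: [0.1, -3.2, -0.1]
width: 0.0397
finger_force: 0.9
```

>>> {"name": "play_rows", "arguments": {"motion": [{"x":-0.05,"y":1.4,"z":0,"rx":0,"ry":0,"rz":4},{"x":-0.05,"y":1.4,"z":0,"rx":0,"ry":0,"rz":4},{"x":-0.05,"y":1.4,"z":0,"rx":0,"ry":0,"rz":4},{"x":-0.05,"y":1.4,"z":0,"rx":0,"ry":0,"rz":4},{"x":-0.05,"y":1.4,"z":0,"rx":0,"ry":0,"rz":4},{"x":-0.05,"y":1.4,"z":0,"rx":0,"ry":0,"rz":4},{"x":-0.05,"y":1.4,"z":0,"rx":0,"ry":0,"rz":4},{"x":-0.05,"y":1.4,"z":0,"rx":0,"ry":0,"rz":4},{"x":-0.05,"y":1.4,"z":0,"rx":0,"ry":0,"rz":4},{"x":-0.05,"y":1.4,"z":0,"rx":0,"ry":0,"rz":4},{"x":0,"y":0,"z":0,"rx":0,"ry":0,"rz":0}]}}

```text
time_s: 4.65
position: [0.6533, 0.1567, 0.2776]
eef_rot: [0.573, 0.82, 0.001, 0.001]
wrist_force: [-0.4, 0.6, 0.1]
width: 0.0402
finger_force: 0.0
```

>>> {"name": "play_rows", "arguments": {"motion": [{"x":0,"y":-0.8,"z":0,"rx":0,"ry":0,"rz":0},{"x":0,"y":0,"z":-3,"rx":0,"ry":0,"rz":0},{"x":0,"y":0,"z":-4,"rx":0,"ry":0,"rz":0},{"x":0,"y":0,"z":-4,"rx":0,"ry":0,"rz":0},{"x":0,"y":0,"z":0,"rx":0,"ry":0,"rz":0}]}}

```text
time_s: 5.15
position: [0.6457, 0.1527, 0.396]
eef_rot: [0.573, 0.82, 0.005, 0.005]
wrist_force: [0.0, -0.1, -0.2]
width: 0.04
finger_force: 0.0
```

```bash
python3 - <<'E'
from h import *
o=manip.get_obs(); print(o["time_s"],o["position"],o["eef_rot"],o["joint_positions"],o["wrist_force"])
for n in ("top","side"): cv2.imwrite(f"pics/{n}2.png",manip.snapshot(n))
I=cv2.imread("pics/side2.png")
m=cv2.inRange(cv2.cvtColor(I,cv2.COLOR_BGR2HSV),(22,150,80),(34,255,255));print(cv2.boundingRect(m))
c=manip.calibration("side");x,y,w,h=cv2.boundingRect(m);print(onz(c,x+w/2,y+h/2,.222))
a=cv2.resize(I[215:305,245:365],(800,600),interpolation=cv2.INTER_CUBIC);cv2.imwrite("pics/side2c.png",a)
E
```

```text
5.15 [0.6456691  0.15272151 0.3960474 ] [0.57292111 0.81958167 0.00477048 0.00495308] [ 1.51362159e-01  9.64823326e-02  1.43940015e+00  7.12134010e-05
  1.59195663e+00 -1.99268211e-01] [ 0.01371777 -0.10831036 -0.2188232 ]
(295, 162, 24, 19)
[0.64461631 0.14622016 0.222     ]
```

View pics/side2c.png

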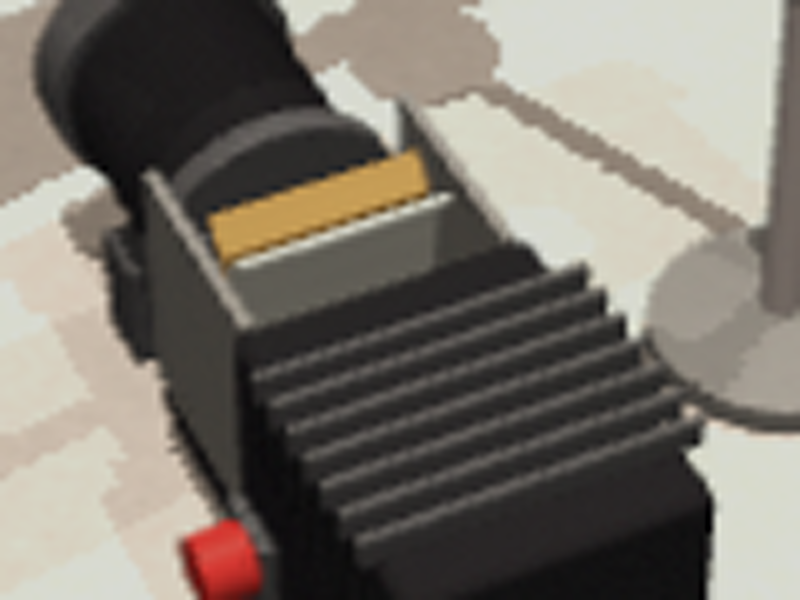

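The gate is clear and the lamp head is at about (0.645, 0.146), 22 cm away. The brass plate's lip runs from (210,215) to (415,152) in the crop, and the leaf's lip from (235,265) to (450,197). Next I turn back square and look from above.

>>> {"name": "play_rows", "arguments": {"motion": [{"x":0,"y":0,"z":0,"rx":0,"ry":0,"rz":-7.77},{"x":0,"y":0,"z":0,"rx":0,"ry":0,"rz":-7.77},{"x":0,"y":0,"z":0,"rx":0,"ry":0,"rz":-7.77},{"x":0,"y":0,"z":0,"rx":0,"ry":0,"rz":-7.77},{"x":0,"y":0,"z":0,"rx":0,"ry":0,"rz":-7.77},{"x":0,"y":0,"z":0,"rx":0,"ry":0,"rz":-7.77},{"x":0,"y":0,"z":0,"rx":0,"ry":0,"rz":-7.77},{"x":0,"y":0,"z":0,"rx":0,"ry":0,"rz":-7.77},{"x":0,"y":0,"z":0,"rx":0,"ry":0,"rz":-7.77},{"x":0,"y":0,"z":0,"rx":0,"ry":0,"rz":0}]}}

```text
time_s: 6.25
position: [0.644, 0.1523, 0.3843]
eef_rot: [0.0, 1.0, -0.0, -0.002]
wrist_force: [-0.0, 0.1, 0.1]
width: 0.0401
finger_force: 0.0
```

>>> {"name": "play_rows", "arguments": {"motion": [{"x":3.6,"y":-3.1,"z":0,"rx":0,"ry":0,"rz":0},{"x":3.6,"y":-3.1,"z":0,"rx":0,"ry":0,"rz":0},{"x":3.6,"y":-3.1,"z":0,"rx":0,"ry":0,"rz":0},{"x":3.6,"y":-3.1,"z":0,"rx":0,"ry":0,"rz":0},{"x":3.6,"y":-3.1,"z":0,"rx":0,"ry":0,"rz":0},{"x":3.6,"y":-3.1,"z":0,"rx":0,"ry":0,"rz":0},{"x":0,"y":0,"z":0,"rx":0,"ry":0,"rz":0},{"x":0,"y":0,"z":0,"rx":0,"ry":0,"rz":0}], "gripper": 6}}

```text
time_s: 7.05
position: [0.428, -0.0336, 0.3858]
eef_rot: [0.002, 1.0, 0.0, 0.0]
wrist_force: [0.8, 0.3, 0.6]
width: 0.0598
finger_force: 0.0
```

```bash
python3 - <<'E'
from h import *
o=manip.get_obs(); c=manip.calibration("wrist"); I=manip.snapshot("wrist"); cv2.imwrite("pics/w3.png",I); np.savez("w3.npz",**{k:np.array(v) for k,v in c.items()})
print(o["position"],o["eef_rot"],o["time_s"],-np.array(c["R"]).T@c["t"],np.array(c["R"])[2])
p=proj(c,[.521,-.034,.150]);print(p)
u,v=int(p[0]),int(p[1]);u0,v0=max(0,min(540,u-50)),max(0,min(405,v-37));print(u0,v0)
cv2.imwrite("pics/w3c.png",cv2.resize(I[v0:v0+75,u0:u0+100],(800,600),interpolation=cv2.INTER_CUBIC))
E
```

```text
[ 0.42801784 -0.03361999  0.38577256] [2.41181255e-03 9.99997063e-01 1.65245793e-04 1.70411256e-04] 7.05 [ 0.35687537 -0.03433907  0.50954617] [ 0.28398147 -0.00169848 -0.95882826]
[315.86795626 284.55693751]
265 247
```

View pics/w3c.png

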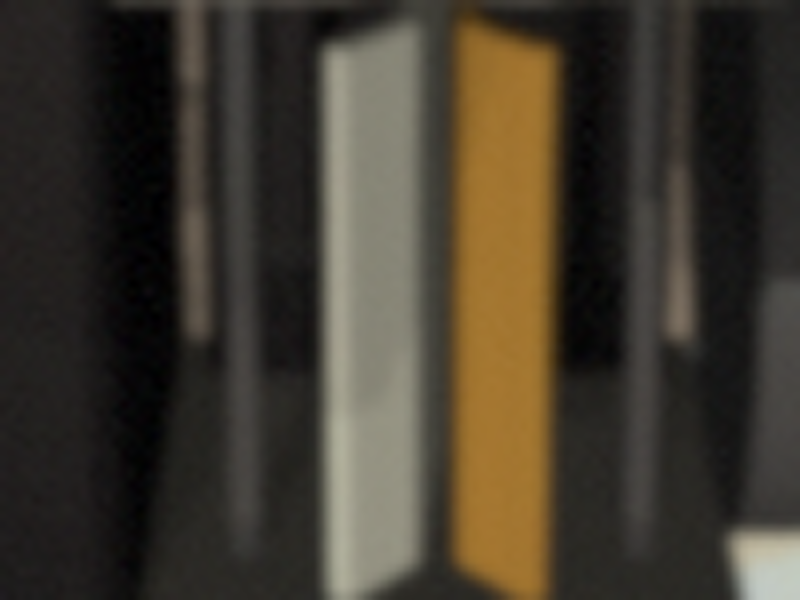

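The lips run from the leaf (322) to the brass (560) in the crop, with the throat at about 438. Their ends are at rows ~43 and ~598.

```bash
python3 - <<'E'
from h import *
c=dict(np.load("w3.npz")); g=lambda u,v:(265+(u+.5)/8-.5,247+(v+.5)/8-.5)
cs=manip.calibration("side"); s=lambda u,v:(245+u/6.667,215+v/6.667)
for z in(.14,.146,.152):
    P=[onz(c,*g(*p),z) for p in((322,42),(328,600),(562,45),(553,600))]
    print(z,[p[:2].round(4).tolist() for p in P],"c",np.mean(P,0)[:2],"xlen",P[1][0]-P[0][0],P[3][0]-P[2][0],"gap",P[2][1]-P[0][1],P[3][1]-P[1][1],
     "throat",onz(c,*g(438,30),z-.01)[:2],onz(c,*g(437,565),z-.01)[:2])
print("brass near/far tri",tri(c,g(562,45),cs,s(210,215)),tri(c,g(553,600),cs,s(415,152)))
print("leaf",tri(c,g(322,42),cs,s(235,265)),tri(c,g(328,600),cs,s(450,195)))
# wells' red references: cheeks at z? rack/blade from wrist
E
```

```text
0.14 [[0.486, -0.0461], [0.5731, -0.0463], [0.4866, -0.0128], [0.5733, -0.0132]] c [ 0.52973645 -0.02960432] xlen 0.0870904220612061 0.08665361038540231 gap 0.0332369554846441 0.03317682204123506 throat [ 0.48776955 -0.02989536] [ 0.57306067 -0.03014982]
0.146 [[0.4839, -0.0459], [0.5696, -0.0461], [0.4845, -0.0132], [0.5697, -0.0135]] c [ 0.52692985 -0.02968119] xlen 0.08567641058335701 0.08524669103902571 gap 0.032697315930353986 0.03263815882139332 throat [ 0.48570033 -0.02996561] [ 0.56964314 -0.03021605]
0.152 [[0.4818, -0.0457], [0.5661, -0.0459], [0.4824, -0.0135], [0.5662, -0.0139]] c [ 0.52412326 -0.02975807] xlen 0.08426239910550781 0.08383977169264889 gap 0.03215767637606386 0.032099495601551585 throat [ 0.48363111 -0.03003585] [ 0.5662256  -0.03028227]
brass near/far tri (array([ 0.4838802 , -0.01324323,  0.14704665]), np.float64(0.00046917189911027825)) (array([ 0.56816802, -0.01366782,  0.14611699]), np.float64(0.0026100221466445485))
leaf (array([ 0.48067591, -0.04564791,  0.15146964]), np.float64(0.002485097794207612)) (array([ 0.56609088, -0.04601733,  0.1509599 ]), np.float64(0.0010146860311317871))
```

>>> {"name": "play_rows", "arguments": {"motion": [{"x":0.1,"y":-4.9,"z":0,"rx":0,"ry":0,"rz":0},{"x":0.1,"y":-4.9,"z":0,"rx":0,"ry":0,"rz":0},{"x":0.1,"y":-4.9,"z":0,"rx":0,"ry":0,"rz":0},{"x":0.1,"y":-4.9,"z":0,"rx":0,"ry":0,"rz":0},{"x":0.1,"y":-4.9,"z":0,"rx":0,"ry":0,"rz":0},{"x":0.1,"y":-4.9,"z":0,"rx":0,"ry":0,"rz":0},{"x":0,"y":0,"z":0,"rx":0,"ry":0,"rz":0},{"x":0,"y":0,"z":0,"rx":0,"ry":0,"rz":0}]}}

```text
time_s: 7.9
position: [0.4234, -0.3276, 0.3847]
eef_rot: [0.001, 1.0, 0.001, -0.001]
wrist_force: [0.7, -0.1, 0.7]
width: 0.06
finger_force: 0.0
```

```bash
python3 - <<'E'
from h import *
o=manip.get_obs(); c=manip.calibration("wrist"); I=manip.snapshot("wrist"); np.savez("w4.npz",**{k:np.array(v) for k,v in c.items()})
print(o["position"],o["eef_rot"],o["time_s"],o["joint_positions"])
p=proj(c,[.497,-.34,.12]);print(p)
u0,v0=int(p[0])-80,int(p[1])-60;print(u0,v0)
cv2.imwrite("pics/w4.png",I);cv2.imwrite("pics/w4c.png",cv2.resize(I[v0:v0+120,u0:u0+160],(800,600),interpolation=cv2.INTER_CUBIC))
h=cv2.cvtColor(I,cv2.COLOR_BGR2HSV);m=cv2.inRange(h,(0,150,60),(6,255,255))
n,l,s,k=cv2.connectedComponentsWithStats(m);print([(s[i].tolist(),k[i]) for i in range(1,n) if s[i][4]>50])
S=cv2.imread("pics/side2.png");m=cv2.inRange(cv2.cvtColor(S,cv2.COLOR_BGR2HSV),(135,80,30),(160,255,255));x,y,w,hh=cv2.boundingRect(m);print("purple",x,y,w,hh)
cs=manip.calibration("side");print(onz(cs,352,y+hh,0),onz(cs,347,y,.15),onz(cs,347,y,.12))
T=cv2.imread("pics/top2.png");m=cv2.inRange(cv2.cvtColor(T,cv2.COLOR_BGR2HSV),(135,80,30),(160,255,255));x,y,w,hh=cv2.boundingRect(m);print("purpleT",x,y,w,hh,onz(manip.calibration("top"),x+w,y+hh/2,.15))
E
```

```text
[ 0.42335823 -0.32763509  0.38467662] [ 0.00109979  0.99999792  0.00137271 -0.00103542] 7.9 [-7.59187579e-01 -1.78820258e-01  1.72486119e+00  5.70036003e-04
  1.59894303e+00 -2.32776924e+00]
[304.8314558  259.65270772]
224 199
[([474, 197, 24, 20, 381], array([485.8503937 , 206.64829396])), ([304, 246, 13, 39, 450], array([309.97111111, 266.01111111]))]
purple 341 384 14 58
[ 0.44591118 -0.46967495  0.        ] [ 0.44927934 -0.42896948  0.15      ] [ 0.46006878 -0.41233664  0.12      ]
purpleT 25 10 561 469 [ 0.58756411 -0.66254302  0.15      ]
```

View pics/w4c.png

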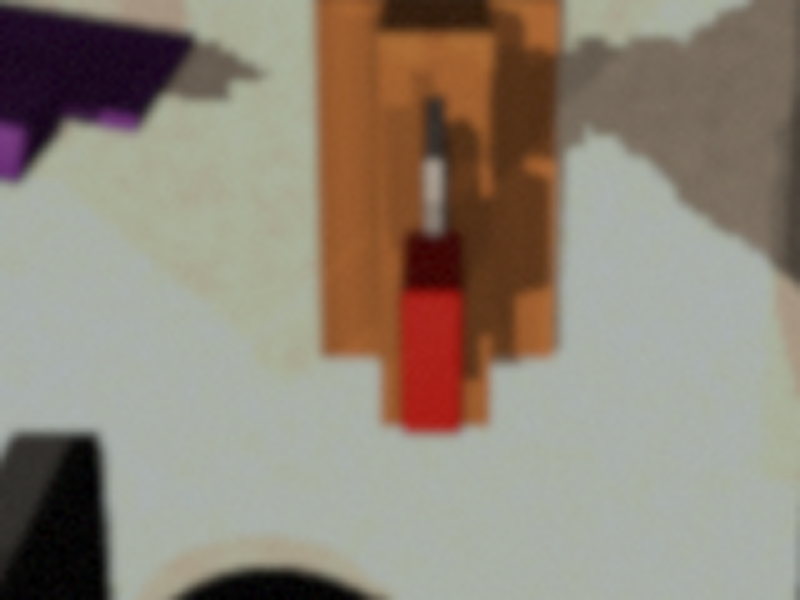

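The red handle's top face spans crop (403–463, 290–430), with the blade behind it square to the rack. The purple piece is well to the left.

```bash
python3 - <<'E'
from h import *
c=dict(np.load("w4.npz")); g=lambda u,v:(224+(u+.5)/5-.5,199+(v+.5)/5-.5)
for p in((403,290),(463,290),(403,430),(463,430),(433,360)): print(onz(c,*g(*p),.152))
print("blade far top",onz(c,*g(433,158),.112),onz(c,*g(433,235),.112)); print("rack", onz(c,*g(435,425),.062))
E
```

```text
[ 0.48161603 -0.33972469  0.152     ]
[ 0.48165542 -0.32685662  0.152     ]
[ 0.51428706 -0.34008105  0.152     ]
[ 0.51432915 -0.32689447  0.152     ]
[ 0.49777013 -0.33338792  0.152     ]
blade far top [ 0.46342805 -0.33359089  0.112     ] [ 0.48232001 -0.33370373  0.112     ]
rack [ 0.55364463 -0.3340939   0.062     ]
```

>>> {"name": "play_rows", "arguments": {"motion": [{"x":-2.5,"y":-0.2,"z":3,"rx":0,"ry":0,"rz":0},{"x":-2.5,"y":-0.2,"z":3,"rx":0,"ry":0,"rz":0},{"x":-2.4,"y":-0.2,"z":3,"rx":0,"ry":0,"rz":0},{"x":0,"y":0,"z":4,"rx":0,"ry":0,"rz":0},{"x":0,"y":0,"z":4,"rx":0,"ry":0,"rz":0},{"x":0,"y":0,"z":0,"rx":0,"ry":0,"rz":0},{"x":0,"y":0,"z":0,"rx":0,"ry":0,"rz":0}]}}

```text
time_s: 8.65
position: [0.497, -0.3319, 0.2166]
eef_rot: [-0.0, 1.0, 0.0, -0.0]
wrist_force: [0.7, -0.4, 0.1]
width: 0.06
finger_force: 0.0
```

>>> {"name": "play_rows", "arguments": {"motion": [{"x":-0.08,"y":-0.13,"z":3,"rx":0,"ry":0,"rz":0},{"x":0,"y":0,"z":3,"rx":0,"ry":0,"rz":0},{"x":0,"y":0,"z":2.5,"rx":0,"ry":0,"rz":0},{"x":0,"y":0,"z":0,"rx":0,"ry":0,"rz":0},{"x":0,"y":0,"z":0,"rx":0,"ry":0,"rz":0}]}}

```text
time_s: 9.15
position: [0.4987, -0.3354, 0.1344]
eef_rot: [0.0, 1.0, -0.001, 0.002]
wrist_force: [-0.3, 0.2, 0.3]
width: 0.0601
finger_force: 0.0
```

>>> {"name": "play_rows", "arguments": {"motion": [{"x":0,"y":0,"z":0,"rx":0,"ry":0,"rz":0},{"x":0,"y":0,"z":0,"rx":0,"ry":0,"rz":0},{"x":0,"y":0,"z":0,"rx":0,"ry":0,"rz":0},{"x":0,"y":0,"z":0,"rx":0,"ry":0,"rz":0},{"x":0,"y":0,"z":0,"rx":0,"ry":0,"rz":0},{"x":0,"y":0,"z":0,"rx":0,"ry":0,"rz":0},{"x":0,"y":0,"z":0,"rx":0,"ry":0,"rz":0},{"x":0,"y":0,"z":0,"rx":0,"ry":0,"rz":0}], "gripper": 0.8, "grip_force": 70}}

```text
time_s: 9.95
position: [0.498, -0.3345, 0.1331]
eef_rot: [0.001, 1.0, 0.0, 0.001]
wrist_force: [-0.4, 3.6, 6.1]
width: 0.0134
finger_force: 69.2
```

>>> {"name": "play_rows", "arguments": {"motion": [{"x":0,"y":0,"z":-0.7,"rx":0,"ry":0,"rz":0},{"x":0,"y":0,"z":-1.3,"rx":0,"ry":0,"rz":0},{"x":0,"y":0,"z":-2,"rx":0,"ry":0,"rz":0},{"x":0,"y":0,"z":-2,"rx":0,"ry":0,"rz":0},{"x":0,"y":0,"z":-2,"rx":0,"ry":0,"rz":0},{"x":0,"y":0,"z":-3,"rx":0,"ry":0,"rz":0},{"x":0,"y":0,"z":-3,"rx":0,"ry":0,"rz":0},{"x":0,"y":0,"z":-3,"rx":0,"ry":0,"rz":0},{"x":0,"y":0,"z":-3,"rx":0,"ry":0,"rz":0},{"x":0,"y":0,"z":0,"rx":0,"ry":0,"rz":0},{"x":0,"y":0,"z":0,"rx":0,"ry":0,"rz":0}]}}

```text
time_s: 11.05
position: [0.4973, -0.3348, 0.332]
eef_rot: [0.001, 1.0, -0.001, 0.001]
wrist_force: [0.3, 0.7, -3.4]
width: 0.0135
finger_force: 68.7
```

```bash
python3 - <<'E'
from h import *
o=manip.get_obs(); print(o["position"],o["eef_rot"],o["time_s"],o["wrist_force"],o["width"])
c=manip.calibration("side");I=manip.snapshot("side"); p=o["position"]
q=proj(c,[p[0],p[1],p[2]-.06]);u0,v0=int(q[0])-60,int(q[1])-45;print(u0,v0)
e=[proj(c,[p[0]+d,p[1],p[2]-.1211])for d in(-.035,.035)];print("expected lower corners in crop",[((x-[u0,v0])*6.667).round() for x in e])
cv2.imwrite("pics/s5.png",cv2.resize(I[v0:v0+90,u0:u0+120],(800,600),interpolation=cv2.INTER_CUBIC))
E
```

```text
[ 0.49726576 -0.33483003  0.33201455] [ 6.66726777e-04  9.99999497e-01 -5.53559019e-04  5.05665807e-04] 11.05 [ 0.34309972  0.71906247 -3.38935368] 0.013466451322124984
287 254
expected lower corners in crop [array([292., 484.]), array([498., 402.])]
```

View pics/s5.png

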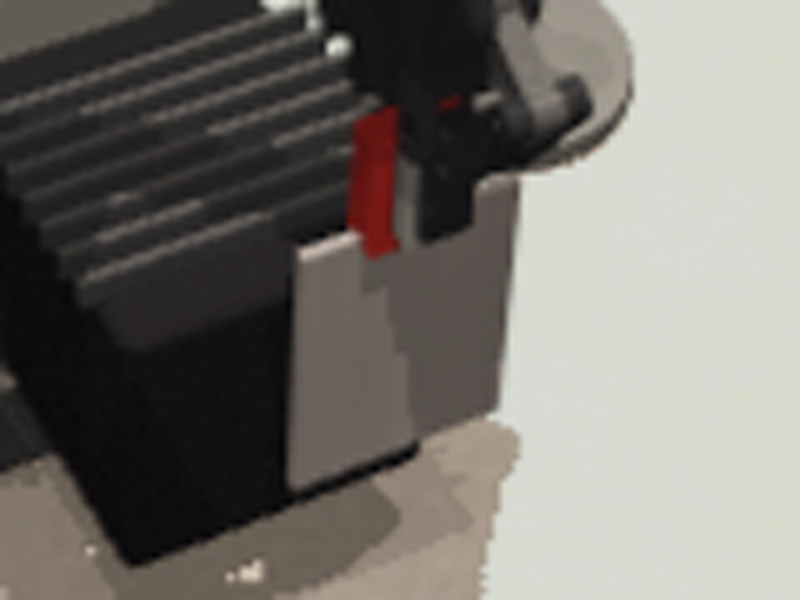

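The blade hangs upright in the grip. Its lower corners are at (290,490) and (498,410), within about 1 mm of the expected place. Next I carry it over the slot.

>>> {"name": "play_rows", "arguments": {"motion": [{"x":-0.3,"y":2.5,"z":0,"rx":0,"ry":0,"rz":0},{"x":-0.4,"y":4,"z":0,"rx":0,"ry":0,"rz":0},{"x":-0.4,"y":4,"z":0,"rx":0,"ry":0,"rz":0},{"x":-0.4,"y":4,"z":0,"rx":0,"ry":0,"rz":0},{"x":-0.4,"y":4,"z":0,"rx":0,"ry":0,"rz":0},{"x":-0.4,"y":4,"z":0,"rx":0,"ry":0,"rz":0},{"x":-0.3,"y":4,"z":0,"rx":0,"ry":0,"rz":0},{"x":-0.2,"y":3,"z":0,"rx":0,"ry":0,"rz":0},{"x":0,"y":1,"z":0,"rx":0,"ry":0,"rz":0},{"x":0,"y":0,"z":0,"rx":0,"ry":0,"rz":0},{"x":0,"y":0,"z":0,"rx":0,"ry":0,"rz":0},{"x":0,"y":0,"z":0,"rx":0,"ry":0,"rz":0}]}}

```text
time_s: 12.3
position: [0.5255, -0.0309, 0.3307]
eef_rot: [0.001, 1.0, -0.0, -0.001]
wrist_force: [0.5, 0.6, -3.5]
width: 0.0131
finger_force: 68.9
```

```bash
python3 - <<'E'
from h import *
o=manip.get_obs(); print(o["position"],o["eef_rot"],o["time_s"],o["wrist_force"],o["width"])
E
```

```text
[ 0.52549483 -0.03089108  0.33067619] [ 1.40264838e-03  9.99998859e-01 -1.48522141e-04 -5.41528171e-04] 12.3 [ 0.46470282  0.6260134  -3.46370614] 0.013070776873875695
```

>>> {"name": "play_rows", "arguments": {"motion": [{"x":0,"y":0.1,"z":1.5,"rx":0,"ry":0,"rz":0},{"x":0,"y":0,"z":2,"rx":0,"ry":0,"rz":0},{"x":0,"y":0,"z":1.5,"rx":0,"ry":0,"rz":0},{"x":0,"y":0,"z":0.5,"rx":0,"ry":0,"rz":0},{"x":0,"y":0,"z":0,"rx":0,"ry":0,"rz":0},{"x":0,"y":0,"z":0,"rx":0,"ry":0,"rz":0}]}}

```text
time_s: 12.9
position: [0.526, -0.0289, 0.2769]
eef_rot: [0.001, 1.0, -0.0, 0.0]
wrist_force: [-0.1, -0.2, -2.1]
width: 0.0131
finger_force: 68.9
```

```bash
python3 - <<'E'
from h import *
o=manip.get_obs(); c=manip.calibration("side");I=manip.snapshot("side"); p=o["position"];print(p,o["wrist_force"])
cv2.imwrite("pics/s6.png",cv2.resize(I[185:275,245:365],(800,600),interpolation=cv2.INTER_CUBIC))
E
```

```text
[ 0.52596789 -0.02889717  0.27685975] [-0.05335347 -0.22205289 -2.13691776]
```

View pics/s6.png

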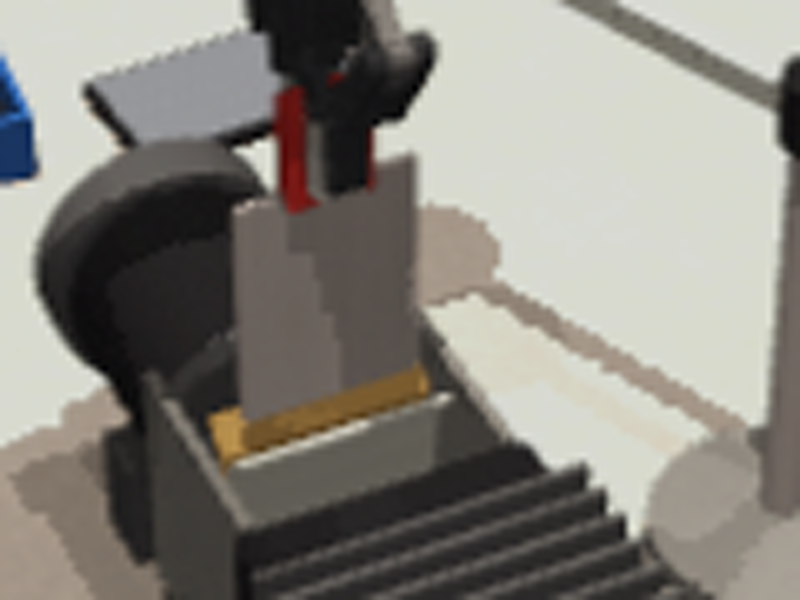

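The blade stands between the brass and leaf lips. Its lower edge runs from (245,420) to (417,370) and is centred along the slot. I'll check where it sits across the slot.

```bash
python3 - <<'E'
from h import *
cs=manip.calibration("side"); s=lambda u,v:(245+u/6.667,185+v/6.667)
for z in(.1545,.1557): print(z,onz(cs,*s(245,420),z),onz(cs,*s(417,370),z))
for x in(.491,.561): print(((proj(cs,[x,-.029,.1557])-[245,185])*6.667))
print("lips",onz(cs,*s(212,415),.149),onz(cs,*s(235,465),.149),onz(cs,*s(428,368),.149),onz(cs,*s(452,395),.149))
E
```

```text
0.1545 [ 0.49100778 -0.02888083  0.1545    ] [ 0.55894945 -0.03214775  0.1545    ]
0.1557 [ 0.49051883 -0.03007902  0.1557    ] [ 0.55837057 -0.03334162  0.1557    ]
[245.00194953 417.78563511]
[418.24082372 360.82313532]
lips [ 0.48351314 -0.01559654  0.149     ] [ 0.48031615 -0.04358217  0.149     ] [ 0.56575506 -0.02748566  0.149     ] [ 0.5671495  -0.04471657  0.149     ]
```

>>> {"name": "play_rows", "arguments": {"motion": [{"x":0,"y":-0.1,"z":0.4,"rx":0,"ry":0,"rz":0},{"x":0,"y":0,"z":0.4,"rx":0,"ry":0,"rz":0},{"x":0,"y":0,"z":0.4,"rx":0,"ry":0,"rz":0},{"x":0,"y":0,"z":0.4,"rx":0,"ry":0,"rz":0},{"x":0,"y":0,"z":0.4,"rx":0,"ry":0,"rz":0},{"x":0,"y":0,"z":0,"rx":0,"ry":0,"rz":0},{"x":0,"y":0,"z":0,"rx":0,"ry":0,"rz":0}]}}

```text
time_s: 13.65
position: [0.5256, -0.0297, 0.2561]
eef_rot: [0.001, 1.0, 0.0, -0.0]
wrist_force: [0.2, 0.2, -1.1]
width: 0.0133
finger_force: 68.9
```

>>> {"name": "play_rows", "arguments": {"motion": [{"x":0,"y":0,"z":0,"rx":0,"ry":0,"rz":0},{"x":0,"y":0,"z":0,"rx":0,"ry":0,"rz":0}]}}

```text
time_s: 13.85
position: [0.5258, -0.0297, 0.2566]
eef_rot: [0.001, 1.0, -0.0, 0.0]
wrist_force: [-0.4, 0.2, -2.3]
width: 0.0129
finger_force: 68.9
```

>>> {"name": "play_rows", "arguments": {"motion": [{"x":0,"y":0,"z":0,"rx":0,"ry":0,"rz":0},{"x":0,"y":0,"z":0,"rx":0,"ry":0,"rz":0}]}}

```text
time_s: 14.05
position: [0.5257, -0.0297, 0.2565]
eef_rot: [0.001, 1.0, -0.0, 0.0]
wrist_force: [0.1, -1.1, -2.7]
width: 0.0132
finger_force: 68.9
```

>>> {"name": "play_rows", "arguments": {"motion": [{"x":0,"y":0,"z":0.1,"rx":0,"ry":0,"rz":0},{"x":0,"y":0,"z":0.1,"rx":0,"ry":0,"rz":0},{"x":0,"y":0,"z":0.1,"rx":0,"ry":0,"rz":0},{"x":0,"y":0,"z":0.1,"rx":0,"ry":0,"rz":0}]}}

```text
time_s: 14.45
position: [0.5256, -0.0297, 0.2522]
eef_rot: [0.001, 1.0, -0.0, -0.0]
wrist_force: [0.1, 0.1, -2.5]
width: 0.0133
finger_force: 68.9
```

>>> {"name": "play_rows", "arguments": {"motion": [{"x":0,"y":0,"z":0.1,"rx":0,"ry":0,"rz":0},{"x":0,"y":0,"z":0.1,"rx":0,"ry":0,"rz":0},{"x":0,"y":0,"z":0.1,"rx":0,"ry":0,"rz":0}]}}

```text
time_s: 14.75
position: [0.5257, -0.0297, 0.2492]
eef_rot: [0.001, 1.0, 0.0, -0.0]
wrist_force: [0.4, 0.8, -2.4]
width: 0.0134
finger_force: 68.9
```

>>> {"name": "play_rows", "arguments": {"motion": [{"x":0,"y":0,"z":0.1,"rx":0,"ry":0,"rz":0},{"x":0,"y":0,"z":0.1,"rx":0,"ry":0,"rz":0}]}}

```text
time_s: 14.95
position: [0.5257, -0.0297, 0.2473]
eef_rot: [0.001, 1.0, 0.0, 0.0]
wrist_force: [0.2, -0.1, -1.5]
width: 0.0131
finger_force: 68.9
```

>>> {"name": "play_rows", "arguments": {"motion": [{"x":0,"y":0,"z":0.1,"rx":0,"ry":0,"rz":0},{"x":0,"y":0,"z":0.1,"rx":0,"ry":0,"rz":0}]}}

```text
time_s: 15.15
position: [0.5257, -0.0297, 0.2453]
eef_rot: [0.001, 1.0, 0.0, 0.0]
wrist_force: [-0.3, 0.4, -1.8]
width: 0.0133
finger_force: 68.9
```

>>> {"name": "play_rows", "arguments": {"motion": [{"x":0,"y":0,"z":0.1,"rx":0,"ry":0,"rz":0},{"x":0,"y":0,"z":0.1,"rx":0,"ry":0,"rz":0}]}}

```text
time_s: 15.35
position: [0.5257, -0.0297, 0.2433]
eef_rot: [0.001, 1.0, 0.0, 0.0]
wrist_force: [-1.0, 1.5, -1.5]
width: 0.0133
finger_force: 68.9
```

>>> {"name": "play_rows", "arguments": {"motion": [{"x":0,"y":0,"z":0.1,"rx":0,"ry":0,"rz":0},{"x":0,"y":0,"z":0.1,"rx":0,"ry":0,"rz":0}]}}

```text
time_s: 15.55
position: [0.5258, -0.0297, 0.2414]
eef_rot: [0.001, 1.0, 0.0, 0.0]
wrist_force: [0.9, -0.1, -0.5]
width: 0.0133
finger_force: 68.9
```

>>> {"name": "play_rows", "arguments": {"motion": [{"x":0,"y":0,"z":0.1,"rx":0,"ry":0,"rz":0},{"x":0,"y":0,"z":0.1,"rx":0,"ry":0,"rz":0}]}}

```text
time_s: 15.75
position: [0.5258, -0.0297, 0.2395]
eef_rot: [0.001, 1.0, -0.0, 0.0]
wrist_force: [0.4, 0.2, 0.4]
width: 0.0134
finger_force: 69.0
```

>>> {"name": "play_rows", "arguments": {"motion": [{"x":0,"y":0,"z":0.1,"rx":0,"ry":0,"rz":0},{"x":0,"y":0,"z":0.1,"rx":0,"ry":0,"rz":0}]}}

```text
time_s: 15.95
position: [0.5259, -0.0297, 0.2376]
eef_rot: [0.001, 1.0, -0.0, 0.0]
wrist_force: [-0.2, 0.1, 0.2]
width: 0.0134
finger_force: 69.1
```

>>> {"name": "play_rows", "arguments": {"motion": [{"x":0,"y":0,"z":0.1,"rx":0,"ry":0,"rz":0},{"x":0,"y":0,"z":0.1,"rx":0,"ry":0,"rz":0}]}}

```text
time_s: 16.15
position: [0.5259, -0.0297, 0.2357]
eef_rot: [0.001, 1.0, -0.0, 0.0]
wrist_force: [-0.1, 0.5, 2.0]
width: 0.0135
finger_force: 69.2
```

>>> {"name": "play_rows", "arguments": {"motion": [{"x":0,"y":0,"z":0.1,"rx":0,"ry":0,"rz":0},{"x":0,"y":0,"z":0.1,"rx":0,"ry":0,"rz":0}]}}

```text
time_s: 16.35
position: [0.5259, -0.0298, 0.2336]
eef_rot: [0.001, 1.0, -0.0, 0.0]
wrist_force: [0.6, 0.4, 1.5]
width: 0.013
finger_force: 69.2
```

>>> {"name": "play_rows", "arguments": {"motion": [{"x":0,"y":0,"z":0.1,"rx":0,"ry":0,"rz":0}]}}

```text
time_s: 16.45
position: [0.5259, -0.0298, 0.2327]
eef_rot: [0.001, 1.0, -0.0, 0.0]
wrist_force: [0.0, -0.0, 2.6]
width: 0.0133
finger_force: 69.3
```

>>> {"name": "play_rows", "arguments": {"motion": [{"x":0,"y":0,"z":0,"rx":0,"ry":0,"rz":0},{"x":0,"y":0,"z":0,"rx":0,"ry":0,"rz":0},{"x":0,"y":0,"z":0,"rx":0,"ry":0,"rz":0},{"x":0,"y":0,"z":0,"rx":0,"ry":0,"rz":0},{"x":0,"y":0,"z":0,"rx":0,"ry":0,"rz":0}]}}

```text
time_s: 16.95
position: [0.5258, -0.0297, 0.2324]
eef_rot: [0.001, 1.0, -0.0, 0.0]
wrist_force: [1.8, 0.5, 2.1]
width: 0.0134
finger_force: 69.3
```

```bash
python3 - <<'E'
from h import *
cs=manip.calibration("side");r=[]
for i in range(6):
    I=manip.snapshot("side");o=manip.get_obs();r.append(o["wrist_force"])
print(np.mean(r,0),o["position"],o["eef_rot"],o["ft_torque"],np.abs(o["joint_vel"]).max(),o["width"])
cv2.imwrite("pics/s7.png",cv2.resize(I[150:300,230:430],(800,600),interpolation=cv2.INTER_CUBIC))
E
```

```text
[1.24875881 0.47880197 1.70973732] [ 0.52578075 -0.02971554  0.23244452] [ 6.13555969e-04  9.99999794e-01 -8.74648513e-06  1.90063609e-04] [ 0.1067377  -0.24071154 -0.09601066] 0.001323737192778785 0.013479480524149476
```

View pics/s7.png

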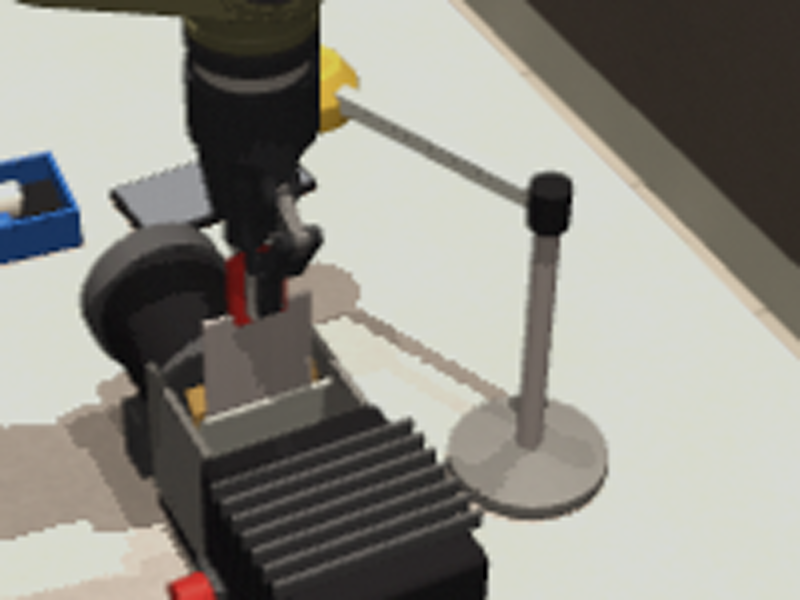

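The blade stands upright between the plates, with its exposed face at (203–315, 295–410), and the lamp head is clear at (340,90). Drag was about 5 N while moving and is about 4 N now at rest. I'm handing the job in.

```bash
python3 -c "
from workcell import manip
print(manip.sign_off())"
```

```text
the job is handed in; nothing more can be done
None
```

The job is handed in: the lamp head is about 22 cm clear of the slot, and the blade is held still, upright and centred, about 12 mm past first touch, with about 5 N of drag measured on the way down (about 4 N at rest).

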